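Slide the parts box into the free place under the bench riser

TASK

One parts box has been left out on the desk; its three twins are already stored under the low plywood riser. Slide the box, flat on the desk and finger pull toward you, into the free place under the riser until it is home against the stop, squarely like the others. Do not let it touch the boxes already there, do not shift them, and leave the oil bottle and the tape roll alone.

Things in the scene. Friction and masses are not known exactly. Their poses are not given: they have to be found in the camera images.
- parts_box: the box to put away: flat closed grey plastic box, 92 mm deep (its x) x 78 wide (y) x 38 high, 0.25 to 0.5 kg, upright sides; a small black finger pull (22 mm wide, 7 mm out, 30 to 35 mm up) and a label frame are in the middle of its front (-x) face. It starts on the open desk before the riser, pull toward the robot. Origin: centre of the underside, z up.
- stored_box_1: one of three loose boxes of the same kind, size and axes as parts_box, already under the riser, home to within 3 mm. They stand in any three of the four places of a row, about 100 mm from place to place; which place is free differs, and a number says nothing of the place.
- stored_box_2: another stored box, same kind and size.
- stored_box_3: another stored box, same kind and size.
- riser: the low plywood bench riser, fixed, open in front: roof 420 mm wide (y), 100 deep (x), top at 55 mm, underside at 46, on two end cheeks 9 mm thick (402 mm clear, inner faces at y = -201 and +201 mm, no dividers). A gauge and a pencil lie on it (under 70 mm high). Origin: on the desk under the middle of the roof's front edge; x points in under the roof, z up.
- oil_bottle: bystander: upright oil bottle with a red spout, 43 mm diameter, 128 mm high, loose, nearer the robot at the right. Origin: centre of the underside.
- tape: bystander: roll of tape lying flat, about 103 mm diameter, 25 mm high, loose, at the left. Origin: centre of the underside.
- riser_stop (a point): middle of the face of the wooden stop batten that crosses the riser's inside, 78 mm in from the roof edge, 15 mm up; axes as the riser. A box home against it has its origin 46 mm before it and its front face stands 14 mm out from the roof edge.
- parts_box_pull (a point): middle of the front (-x) face of the parts box, at its finger pull, 32 mm up; axes as the box.
Things that resemble listed ones, but are neither listed nor needed, are in the scene too. Leave any green look-alike of the parts_box alone.

How it is judged:
At the end, for the whole second after the job is handed in: The parts box rests flat under the riser, its pull outward, within 10 mm of home against the stop batten and square to the riser within 0.12 rad, at rest, and each stored box is within 6 mm of where it stood (x of parts_box in the frame of riser between 0.022 and 0.042 m and y of parts_box in the frame of riser between -0.17 and 0.17 m and z of parts_box in the frame of riser below 0.006 m and distance between parts_box and riser below 0.18 m and x of parts_box_pull in the frame of riser below 0 m and angle between the x axis of parts_box and the x axis of riser, either way round below 0.12 rad and angle between parts_box's own z axis and vertical below 0.1 rad and linear speed of parts_box below 0.01 m/s and distance of each of stored_box_1, stored_box_2, stored_box_3 from where it was at the start of the episode below 0.006 m); the robot touches nothing.
It fails at once if the parts box touches a stored box (more than 0.5 N) (contact force between parts_box and stored_box_1 above 0.5 N or contact force between parts_box and stored_box_2 above 0.5 N or contact force between parts_box and stored_box_3 above 0.5 N).
It fails at once if a stored box is shifted more than 6 mm (distance of any of stored_box_1, stored_box_2, stored_box_3 from where it was at the start of the episode above 0.006 m).
It fails at once if the parts box is lifted more than 20 mm off the desk or tipped more than 0.25 rad (height (world z) of parts_box above 0.02 m or angle between parts_box's own z axis and vertical above 0.25 rad).
It fails at once if the oil bottle or the tape roll is moved more than 20 mm (distance of any of oil_bottle, tape from where it was at the start of the episode above 0.02 m).
It also fails if it takes over 45 s, if anything falls off the work surface, if the arm or the gripper's body presses on something with over 40 N, if the wrist force passes 120 N, or if a joint passes its speed limit or range.

ROBOT

A 7-joint arm with a two-finger parallel gripper is mounted at the origin on the work surface; the furniture and walls round the work are solid. World frame = base frame: x ahead of the robot, y to its left, z up, the work surface at z = 0. Lengths are in m, angles in rad, forces in N, time in s.
With the tool pointing down it reaches from about 0.4 to 0.85 m from the base axis. Payload 10.4 kg.
Tool frame: the origin (TCP) lies between the finger pads; the fingertips stand 11 mm ahead of it and the grasp point (between the pads) lies 8 mm behind it (tip_reach is the distance from the TCP to the fingertips, in m); z points along the fingers, y is the line along which they close (so a half turn about z gives the same grasp; the last joint's range is limited). The gripper opens to 85 mm and grips with 20 to 120 N. Pads are 22 mm wide; open, the fingers measure 114 mm over their backs; the gripper's body (76 mm by 85 mm) begins 54 mm behind the grasp point. The pads swing forward as they close: fully open they stand 13 mm farther back than shut.
Start: joints at [1.099, 0.332, -0.065, 1.46, 0.022, 1.35, -0.088], TCP at [0.271, -0.563, 0.242] pointing down, gripper open.
Joint ranges: [-2.6, 2.6], [-0.5, 2.12], [-1.47, 1.34], [0.16, 2.42], [-1.27, 4.41], [0.06, 2.06], [-2.6, 2.6]. Speed limits (rad/s): [2.22, 2.22, 2.79, 2.79, 3.14, 3.14, 3.14].

INTERFACE

Orientations are given as a unit quaternion [x, y, z, w].
In Python, from workcell import * gives the robot as it stands.
- The arm moves only by the shell command python3 -m inch 'ROWS' [OPENING] [FORCE]. ROWS is JSON, a list of rows, each an object with "slide": the shift along the world's x, y, z in m, a list of three; "yaw": the turn about the world's z in rad. A call has 1 to 20 rows; each row is the pose to reach, as a shift and turn from the pose commanded when the call began; what a row does not reach only later rows make up. A row lasts 1/12 s, in which the tool goes at most 41.7 mm and 7.16 degrees, less where a joint would pass 70% of its speed; a pose out of reach is approached as far as the arm can. A call with a gripper value outside its range is refused whole. OPENING is the closure in counts, from 0 (fully open) to 255 (shut), set as the call begins (- or left out, the last holds). The fingers move at their own pace and stop on an object; FORCE is the grip in N (left out, the last holds). Time passes only in rows, so rows that repeat a pose let the fingers close. It gives the time, the measured TCP pose, the force, the opening and the grip force at its end, in the units of the state.
- get_obs(): the state, without advancing time (a new reading comes with each control period).
- camera(name): name is "side" or "top" or "wrist"; returns a dict with "frame" (400x640x3 uint8, red, green, blue), "fx", "fy", "cx", "cy" (pixels), "extrinsics" (4x4, takes a point from world to camera coordinates). Camera axes: x right, y down, z forward; pixel columns grow to the right and rows downward; lengths in m; the calibration is good to about 2 mm. A picture is of the moment at which its call begins. There is no depth.
- hand_in(): hands the job in; it is judged then, once.
The state is a dict: "clock": time; "joint_pos": joint angles; "joint_velocities": joint speeds; "tau": joint torques, N m; "position": TCP position; "ee_rot": TCP orientation; "ft_force": force on the tool from outside, world axes, zero at the start; "torque": the same for the moment, N m; "grip_width": opening from 0.0 (shut) to 1.0 (fully open); "grasp_force": force on a finger pad.
Only numpy, scipy, OpenCV 4.12 (cv2) and the standard library are available. Lean on these libraries where they do the work, as an engineer would, in place of code of your own. Each camera call takes 0.05 s, during which the arm holds its last target. There are 200 camera calls.

## Working session

There is one attempt and no reset: what is moved stays moved. The work goes in short steps, Python scripts to look and compute and a shell command to move; the robot and the scene stay as the last step left them, time stands still between calls to the robot, and variables do not carry over. Pictures are saved under pics/ and viewed, at most 10 in all, crops included, and the job is handed in when it is done.

```bash
mkdir -p pics; ls
cat > h.py <<'E'
from workcell import *
import numpy as np, cv2
def snap(n,f):
    c=camera(n); cv2.imwrite(f'pics/{f}.png',cv2.cvtColor(c['frame'],cv2.COLOR_RGB2BGR)); np.savez(f'pics/{f}.npz',**c); return c
def ray(c,u,v,z):
    E=np.array(c['extrinsics']);R=E[:3,:3];o=-R.T@E[:3,3]
    d=R.T@np.array([(u-c['cx'])/c['fx'],(v-c['cy'])/c['fy'],1]); return o+d*(z-o[2])/d[2]
def proj(c,p):
    q=np.array(c['extrinsics'])@np.append(p,1); return q[0]/q[2]*c['fx']+c['cx'],q[1]/q[2]*c['fy']+c['cy']
E
python3 - <<'E'
from h import *
for n in('top','side'):
    c=snap(n,n+'0'); E=np.array(c['extrinsics']); print(n,c['fx'],-E[:3,:3].T@E[:3,3],E[2,:3])
print(get_obs())
E
```

```text
pics
top 383.9420218162324 [0.43785114 0.01682742 1.19015737] [ 0.05457685  0.02527882 -0.99818954]
side 479.71774864535183 [ 0.44727616 -0.63292174  0.95736836] [ 0.04516632  0.58393568 -0.81054248]
{'clock': 0.1, 'joint_pos': array([ 1.09938861,  0.33280972, -0.06469279,  1.46083246,  0.02159974,
        1.34989216, -0.0884982 ]), 'joint_velocities': array([-0.00162703, -0.00173792,  0.00035166, -0.00387376,  0.00052329,
        0.0015326 , -0.00022786]), 'tau': array([ 2.66347197e-03, -6.26745987e+01,  4.97879635e-02, -3.92426455e+01,
        1.60565274e-02,  7.01076526e-03,  7.48440857e-05]), 'position': array([ 0.27104308, -0.56282753,  0.24160669]), 'ee_rot': array([ 9.74925234e-01,  2.22531796e-01, -1.66406933e-04, -6.00558131e-04]), 'ft_force': array([0.18215213, 0.07512184, 0.63175014]), 'torque': array([ 0.05370366,  0.02439503, -0.02945386]), 'grasp_force': 0.0, 'grip_width': 0.9992382606654522}
```

View pics/top0.png

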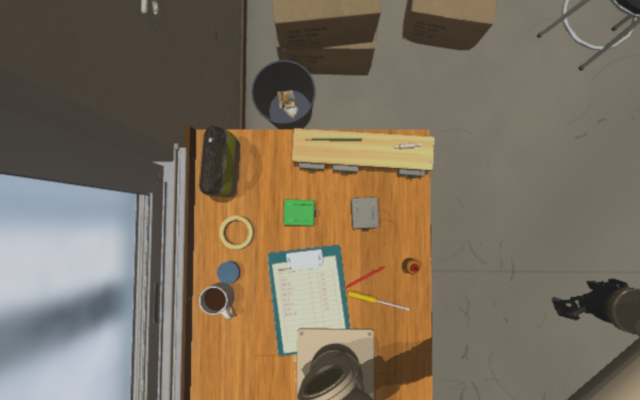

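View pics/side0.png

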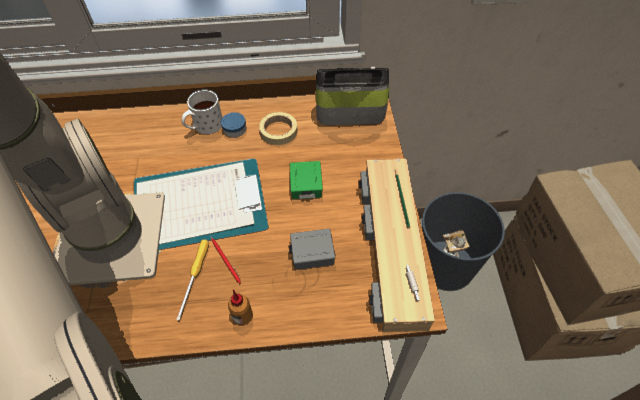

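The top view shows the grey box at (365,212). Its look-alike is the green box at (299,212), and the grey stored boxes' fronts sit under the riser at (311,166), (345,168) and (411,172). The free place is around u≈378. The side view shows the grey box at (312,248), the tape at (278,127) and the bottle at (239,308). I choose the grey box on the open desk and will measure it, with one close crop to check.

```bash
cat > m.py <<'E'
from h import *
def greybox(c,z=.038,roi=(335,185,395,240)):
    f=c['frame'];hsv=cv2.cvtColor(f,cv2.COLOR_RGB2HSV)
    m=((hsv[...,1]<60)).astype(np.uint8)
    k=np.zeros_like(m);x0,y0,x1,y1=roi;k[y0:y1,x0:x1]=1
    return m*k
E
python3 - <<'E'
from m import *
c=dict(np.load('pics/top0.npz'))
m=greybox(c); cs=max(cv2.findContours(m,0,1)[0],key=cv2.contourArea)
print('box px',cv2.minAreaRect(cs))
for p in cv2.boxPoints(cv2.minAreaRect(cs)): print(p,ray(c,*p,.038)[:2].round(4))
# riser
hsv=cv2.cvtColor(c['frame'],cv2.COLOR_RGB2HSV); print('hsv riser',hsv[150,330],hsv[160,395],'desk',hsv[190,330],'grey',hsv[212,365],'front',hsv[166,311])
im=cv2.cvtColor(c['frame'],cv2.COLOR_RGB2BGR)
a=cv2.resize(im[122:242,282:442],None,fx=5,fy=5,interpolation=cv2.INTER_CUBIC)
cv2.imwrite('pics/crop1.png',a)
E
```

```text
box px ((364.5, 212.5), (31.0, 25.0), 90.0)
[352. 197.] [ 0.5136 -0.0503]
[377. 197.] [ 0.5138 -0.1251]
[377. 228.] [ 0.4211 -0.1248]
[352. 228.] [ 0.4207 -0.0503]
hsv riser [ 17 121 201] [ 23 103 200] desk [ 15 171 189] grey [ 24  26 139] front [ 24  25 141]
```

View pics/crop1.png

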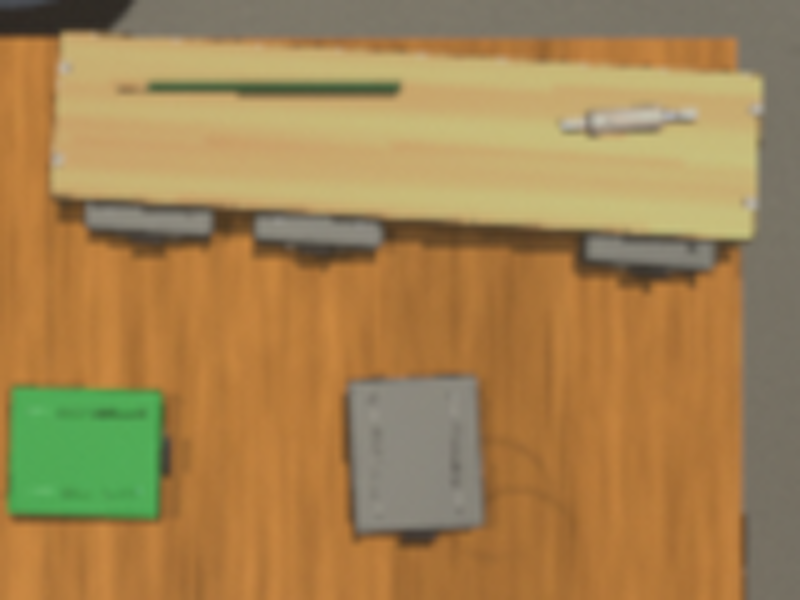

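Run:
```python
from m import *
c=dict(np.load('pics/top0.npz'))
def P(u,v,z): return ray(c,282+u/5-.4,122+v/5-.4,z)[:2]
b=np.array([P(*p,.038) for p in((348,380),(477,376),(485,525),(356,533))])
ctr=b.mean(0); ax=(b[0]-b[3]+b[1]-b[2]); yaw=np.arctan2(ax[1],ax[0])
print('box',b.round(4).tolist(),ctr.round(4),'yaw',yaw,'size',np.linalg.norm(b[0]-b[1]),np.linalg.norm(b[0]-b[3]))
r=np.array([P(*p,.055) for p in((50,197),(752,240),(763,75),(62,33))])
d=r[0]-r[1]; ry=np.arctan2(-d[0],d[1]); O=(r[0]+r[1])/2
R=np.array([[np.cos(ry),-np.sin(ry)],[np.sin(ry),np.cos(ry)]])
print('riser O',O.round(4),'yaw',ry,'len',np.linalg.norm(d),'depth',np.linalg.norm(r[0]-r[3]))
for s in((85,213,232),(254,382,245),(584,716,265)):
    print('stored y in riser',[(R.T@(P(u,s[2]-12,.038)-O)).round(4) for u in s[:2]])
print('box in riser',R.T@(ctr-O))
o=get_obs();from scipy.spatial.transform import Rotation as Q
M=Q.from_quat(o['ee_rot']).as_matrix();print('tool y axis',M[:,1],'x',M[:,0])
s=dict(np.load('pics/side0.npz'))
for n,p in(('boxctr',(*ctr,.038)),('riser r',(*r[1],.055)),('riser l',(*r[0],.055))): print(n,proj(s,p))
im=cv2.cvtColor(s['frame'],cv2.COLOR_RGB2BGR)
cv2.imwrite('pics/crop2.png',cv2.resize(im[150:330,280:440],None,fx=3.3,fy=3.3,interpolation=cv2.INTER_CUBIC))
```

```text
box [[0.5117, -0.0479], [0.5144, -0.1251], [0.4253, -0.1296], [0.4201, -0.0527]] [ 0.4679 -0.0888] yaw 0.05107296062198257 size 0.07723214025964623 0.09173703608871887
riser O [ 0.6069 -0.0773] yaw -0.0608415255618994 len 0.4165818981531592 depth 0.09926264392282264
stored y in riser [array([-0.0101,  0.188 ]), array([-0.0053,  0.1107])]
stored y in riser [array([-0.0116,  0.0855]), array([-0.0069,  0.0085])]
stored y in riser [array([-0.0114, -0.113 ]), array([-0.0065, -0.1917])]
box in riser [-0.13806192 -0.01997525]
tool y axis [ 0.43390353 -0.90095848 -0.00124506] x [ 9.00959144e-01  4.33903926e-01 -5.71820770e-05]
boxctr (np.float64(311.6446825954321), np.float64(244.49756893881138))
riser r (np.float64(383.69987966849135), np.float64(320.7408651716751))
riser l (np.float64(365.486643299203), np.float64(159.36378942719975))
```

View pics/crop2.png

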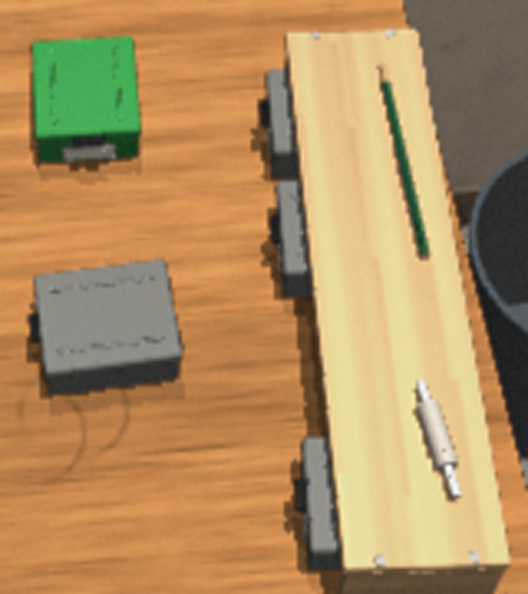

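The crop confirms the grey box, with its black pull toward the robot, and the free gap in the third place from the left. The sizes check out: box 77x92 mm, riser 417x99 mm. The targets are a grasp near the box's front end at (0.434,-0.0905), tool yaw -0.40, and the home centre at (0.636,-0.131) with yaw -0.061. First I move above the box.

```bash
python3 -m inch '[{"slide":[0.03,0.04,0.01],"yaw":-0.1},{"slide":[0.05,0.08,0.01],"yaw":-0.2},{"slide":[0.065,0.12,0.01],"yaw":-0.3},{"slide":[0.08,0.16,0.01],"yaw":-0.4},{"slide":[0.095,0.20,0.01],"yaw":-0.4},{"slide":[0.11,0.24,0.01],"yaw":-0.4},{"slide":[0.12,0.28,0.01],"yaw":-0.4},{"slide":[0.13,0.32,0.0],"yaw":-0.4},{"slide":[0.14,0.36,-0.01],"yaw":-0.4},{"slide":[0.15,0.40,-0.03],"yaw":-0.4},{"slide":[0.16,0.44,-0.05],"yaw":-0.4},{"slide":[0.163,0.472,-0.07],"yaw":-0.4},{"slide":[0.163,0.472,-0.09],"yaw":-0.4},{"slide":[0.163,0.472,-0.11],"yaw":-0.4},{"slide":[0.163,0.472,-0.12],"yaw":-0.4},{"slide":[0.163,0.472,-0.12],"yaw":-0.4},{"slide":[0.163,0.472,-0.12],"yaw":-0.4},{"slide":[0.163,0.472,-0.12],"yaw":-0.4}]' 0 20
python3 - <<'E'
from h import *
c=snap('wrist','w1')
E=np.array(c['extrinsics']);print(-E[:3,:3].T@E[:3,3],E[2,:3])
E
```

```text
clock: 1.6
position: [0.4349, -0.092, 0.1235]
ee_rot: [1.0, 0.024, 0.001, 0.0]
ft_force: [0.3, 0.0, 0.2]
grip_width: 1.0
grasp_force: 0.0
[ 0.51406597 -0.08846031  0.25502983] [-0.30668849 -0.01631745 -0.95167006]
```

View pics/w1.png

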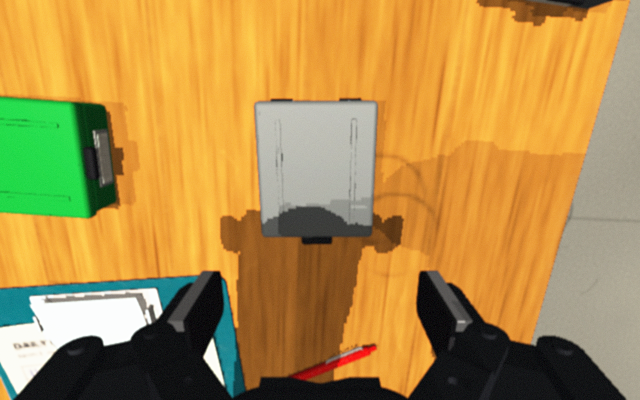

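The wrist view shows the box, with corners of its top at about (257,102), (378,101), (372,236), (262,237) and the pull at (317,240). I'll refine its pose from these.

Run:
```python
from h import *
c=dict(np.load('pics/w1.npz'))
b=np.array([ray(c,*p,.038)[:2] for p in((257,102),(378,101),(372,236),(262,237))])
ax=b[0]-b[3]+b[1]-b[2]
print(b.round(4).tolist(),b.mean(0),np.arctan2(ax[1],ax[0]),np.linalg.norm(b[0]-b[1]),np.linalg.norm(b[2]-b[3]),np.linalg.norm(b[0]-b[3]))
l=b[0]-b[1];print('yaw from back',np.arctan2(-l[0],l[1]),'front',np.arctan2(-(b[3]-b[2])[0],(b[3]-b[2])[1]))
```

```text
[[0.5108, -0.0504], [0.515, -0.1248], [0.4253, -0.1297], [0.4209, -0.053]] [ 0.46800562 -0.08951039] 0.041937168186695115 0.07455960355987148 0.0768255200290144 0.08994499910795715
yaw from back 0.05559026032469653 front 0.056807955176409165
```

```bash
python3 -m inch '[{"slide":[0,0.001,-0.03],"yaw":0},{"slide":[0,0.001,-0.05],"yaw":0},{"slide":[0,0.001,-0.06],"yaw":0},{"slide":[0,0.001,-0.066],"yaw":0},{"slide":[0,0.001,-0.07],"yaw":0},{"slide":[0,0.001,-0.074],"yaw":0},{"slide":[0,0.001,-0.078],"yaw":0},{"slide":[0,0.001,-0.082],"yaw":0},{"slide":[0,0.001,-0.082],"yaw":0},{"slide":[0,0.001,-0.082],"yaw":0}]' 0 20
```

```text
clock: 2.48
position: [0.4343, -0.0901, 0.0404]
ee_rot: [1.0, 0.024, 0.0, 0.0]
ft_force: [0.6, 0.0, -0.0]
grip_width: 1.001
grasp_force: 0.0
```

```bash
python3 -m inch '[{"slide":[0,-0.001,-0.003],"yaw":0},{"slide":[0,-0.001,-0.006],"yaw":0},{"slide":[0,-0.001,-0.009],"yaw":0},{"slide":[0,-0.001,-0.012],"yaw":0},{"slide":[0,-0.001,-0.015],"yaw":0},{"slide":[0,-0.001,-0.018],"yaw":0},{"slide":[0,-0.001,-0.021],"yaw":0},{"slide":[0,-0.001,-0.023],"yaw":0},{"slide":[0,-0.001,-0.023],"yaw":0},{"slide":[0,-0.001,-0.023],"yaw":0}]' 0 20
```

```text
clock: 3.32
position: [0.4342, -0.0911, 0.0172]
ee_rot: [1.0, 0.024, -0.0, -0.0]
ft_force: [0.5, 0.3, -0.4]
grip_width: 1.001
grasp_force: 0.0
```

Clear of the top, so I close.

```bash
python3 -m inch '[{"slide":[0,0,0],"yaw":0},{"slide":[0,0,0],"yaw":0},{"slide":[0,0,0],"yaw":0},{"slide":[0,0,0],"yaw":0},{"slide":[0,0,0],"yaw":0},{"slide":[0,0,0],"yaw":0},{"slide":[0,0,0],"yaw":0},{"slide":[0,0,0],"yaw":0}]' 60 25
python3 -c "from h import *;print(get_obs()['torque'])"
```

```text
clock: 3.98
position: [0.4343, -0.091, 0.0176]
ee_rot: [1.0, 0.025, 0.0, 0.0]
ft_force: [-2.5, 1.4, 6.1]
grip_width: 0.906
grasp_force: 30.2
[0.41164855 0.40823031 0.16860206]
```

```bash
python3 -m inch '[{"slide":[0.004,-0.002,0],"yaw":-0.01},{"slide":[0.01,-0.006,0],"yaw":-0.025},{"slide":[0.017,-0.010,0],"yaw":-0.04},{"slide":[0.024,-0.014,0],"yaw":-0.055},{"slide":[0.031,-0.018,0],"yaw":-0.07},{"slide":[0.038,-0.022,0],"yaw":-0.085},{"slide":[0.045,-0.026,0],"yaw":-0.1},{"slide":[0.052,-0.029,0],"yaw":-0.108},{"slide":[0.056,-0.031,0],"yaw":-0.111},{"slide":[0.056,-0.031,0],"yaw":-0.111},{"slide":[0.056,-0.031,0],"yaw":-0.111},{"slide":[0.056,-0.031,0],"yaw":-0.111}]'
python3 - <<'E'
from h import *
snap('top','top1');c=snap('wrist','w2');s=snap('side','side1')
a=cv2.imread('pics/w2.png'); b=cv2.resize(cv2.imread('pics/top1.png')[122:242,282:442],None,fx=3.3,fy=3.3,interpolation=cv2.INTER_CUBIC)
cv2.imwrite('pics/c3.png',a)
cv2.imwrite('pics/c4.png',np.hstack([b[:390,:520],cv2.resize(s['frame'][150:330,300:440][:,:,::-1],None,fx=2,fy=2,interpolation=cv2.INTER_CUBIC)[:390,:270]] ) if 0 else b)
E
```

```text
clock: 4.98
position: [0.4905, -0.122, 0.0176]
ee_rot: [1.0, -0.031, 0.0, 0.0]
ft_force: [-1.6, 0.9, 4.6]
grip_width: 0.909
grasp_force: 30.0
```

View pics/w2.png

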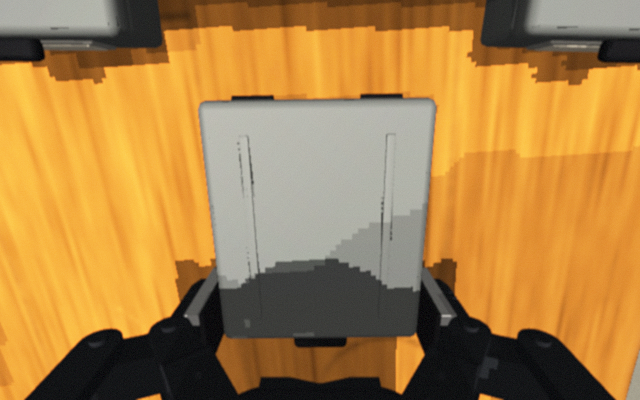

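The wrist view shows the box gripped squarely, with top corners (202,101), (435,100), (419,335), (223,337). The neighbours' inner front corners are at about (158,40) and (488,40), so the gap lies straight ahead.

Run:
```python
from h import *
c=dict(np.load('pics/w2.npz'))
f=lambda p,z=.038: ray(c,*p,z)[:2]
b=np.array([f(p) for p in((202,101),(435,100),(419,335),(223,337))])
ax=b[0]-b[3]+b[1]-b[2];l=b[0]-b[1]
print(b.round(4).tolist(),b.mean(0),np.arctan2(ax[1],ax[0]),np.arctan2(-l[0],l[1]),np.linalg.norm(l))
L,R=f((158,40)),f((488,40)); d=L-R; print(L,R,'gap',np.linalg.norm(d),'yaw',np.arctan2(-d[0],d[1]))
y=-.061;A=np.array([[np.cos(y),-np.sin(y)],[np.sin(y),np.cos(y)]])
print('gap mid vs box centre in riser axes',A.T@((L+R)/2-b.mean(0)), 'box in riser',A.T@(b.mean(0)-[.6069,-.0773]))
```

```text
[[0.5715, -0.0904], [0.5673, -0.1636], [0.4786, -0.1612], [0.4825, -0.0835]] [ 0.52498864 -0.12467813] -0.05199562975461897 -0.057813708241530794 0.07340172261827532
[ 0.58957677 -0.08016711] [ 0.5834872  -0.17872296] gap 0.0987437963656517 yaw -0.0617096017087757
gap mid vs box centre in riser axes [ 0.06171948 -0.00100622] box in riser [-0.07887074 -0.05228351]
```

The box is lined up: yaw matches the riser's and it is about 1 mm off laterally. I slide it in 69 mm along the riser axis, which keeps the fingers clear of the neighbours' fronts.

```bash
python3 -m inch '[{"slide":[0.005,-0.0005,0],"yaw":0},{"slide":[0.011,-0.001,0],"yaw":0},{"slide":[0.017,-0.0015,0],"yaw":0},{"slide":[0.023,-0.002,0],"yaw":0},{"slide":[0.029,-0.0025,0],"yaw":0},{"slide":[0.035,-0.003,0],"yaw":0},{"slide":[0.041,-0.0035,0],"yaw":0},{"slide":[0.047,-0.004,0],"yaw":0},{"slide":[0.053,-0.0045,0],"yaw":0},{"slide":[0.059,-0.005,0],"yaw":0},{"slide":[0.065,-0.005,0],"yaw":0},{"slide":[0.069,-0.005,0],"yaw":0},{"slide":[0.069,-0.005,0],"yaw":0},{"slide":[0.069,-0.005,0],"yaw":0}]'
```

```text
clock: 6.3
position: [0.5593, -0.1276, 0.0177]
ee_rot: [1.0, -0.031, -0.0, 0.0]
ft_force: [-3.4, -0.4, 6.9]
grip_width: 0.908
grasp_force: 30.3
```

```bash
python3 -m inch '[{"slide":[0,0,0],"yaw":0},{"slide":[0,0,0],"yaw":0},{"slide":[0,0,0],"yaw":0},{"slide":[0,0,0],"yaw":0},{"slide":[0,0,0],"yaw":0},{"slide":[-0.004,0,0],"yaw":0},{"slide":[-0.01,0.001,0],"yaw":0},{"slide":[-0.018,0.001,0],"yaw":0},{"slide":[-0.026,0.002,0],"yaw":0},{"slide":[-0.034,0.002,0],"yaw":0},{"slide":[-0.042,0.003,0],"yaw":0},{"slide":[-0.042,0.003,0],"yaw":0},{"slide":[-0.042,0.003,0],"yaw":0}]' 0 20
python3 -m inch '[{"slide":[0,0,0.003],"yaw":0},{"slide":[0,0,0.006],"yaw":0},{"slide":[0,0,0.007],"yaw":0},{"slide":[0,0,0.007],"yaw":0},{"slide":[0,0,0.007],"yaw":0},{"slide":[0,0,0.007],"yaw":0},{"slide":[0,0,0.007],"yaw":0},{"slide":[0,0,0.007],"yaw":0}]' 130 20
python3 - <<'E'
from h import *
snap('wrist','w3')
E
```

```text
clock: 7.38
position: [0.5169, -0.1243, 0.0175]
ee_rot: [1.0, -0.031, 0.0, 0.0]
ft_force: [0.3, -0.3, 0.1]
grip_width: 1.001
grasp_force: 0.0
clock: 8.05
position: [0.5171, -0.1241, 0.0242]
ee_rot: [1.0, -0.031, -0.0, 0.0]
ft_force: [-0.5, -0.3, -0.3]
grip_width: 0.494
grasp_force: 0.0
```

View pics/w3.png

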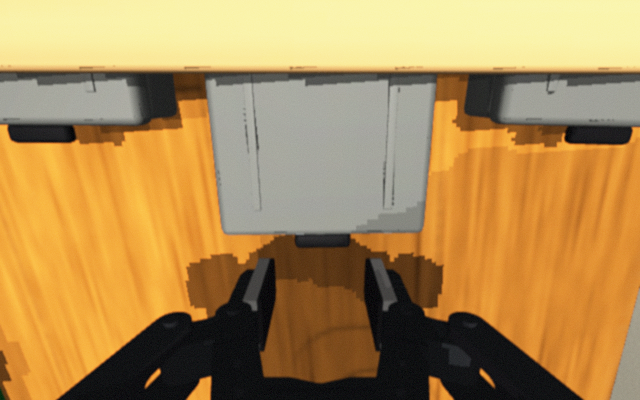

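The box sits square between its neighbours: its front edge is at v≈234 and theirs at v≈124, with equal gaps on both sides. The fingers straddle the pull at (322,240). I compute the remaining distance.

```bash
cat > d.py <<'E'
from h import *
def rep(c,box,nl,nr):
    y=-.061;A=np.array([[np.cos(y),-np.sin(y)],[np.sin(y),np.cos(y)]])
    for n,p in(('boxL',box[0]),('boxR',box[1]),('nbL',nl),('nbR',nr)): print(n,(A.T@(ray(c,*p,.038)[:2]-[.6069,-.0773])).round(4))
    print('tcp',(A.T@(get_obs()['position'][:2]-[.6069,-.0773])).round(4))
E
python3 - <<'E'
from d import *
rep(dict(np.load('pics/w3.npz')),((224,234),(425,233)),(145,124),(497,124))
E
```

```text
boxL [-0.0557 -0.0165]
boxR [-0.0554 -0.0924]
nbL [-0.0153  0.0068]
nbR [-0.0154 -0.1131]
tcp [-0.0867 -0.0522]
```

```bash
python3 -m inch '[{"slide":[0.005,-0.001,0],"yaw":0},{"slide":[0.010,-0.001,0],"yaw":0},{"slide":[0.014,-0.001,0],"yaw":0},{"slide":[0.017,-0.001,0],"yaw":0},{"slide":[0.020,-0.001,0],"yaw":0},{"slide":[0.023,-0.0015,0],"yaw":0},{"slide":[0.026,-0.0015,0],"yaw":0},{"slide":[0.029,-0.002,0],"yaw":0},{"slide":[0.032,-0.002,0],"yaw":0},{"slide":[0.035,-0.002,0],"yaw":0},{"slide":[0.038,-0.0025,0],"yaw":0},{"slide":[0.041,-0.0025,0],"yaw":0},{"slide":[0.044,-0.003,0],"yaw":0},{"slide":[0.047,-0.003,0],"yaw":0},{"slide":[0.050,-0.003,0],"yaw":0},{"slide":[0.052,-0.003,0],"yaw":0},{"slide":[0.052,-0.003,0],"yaw":0}]'
python3 - <<'E'
from h import *
snap('wrist','w4')
E
```

```text
clock: 9.52
position: [0.5699, -0.1271, 0.0245]
ee_rot: [1.0, -0.031, 0.0, 0.0]
ft_force: [0.1, 0.7, -0.4]
grip_width: 0.49
grasp_force: 0.0
```

View pics/w4.png

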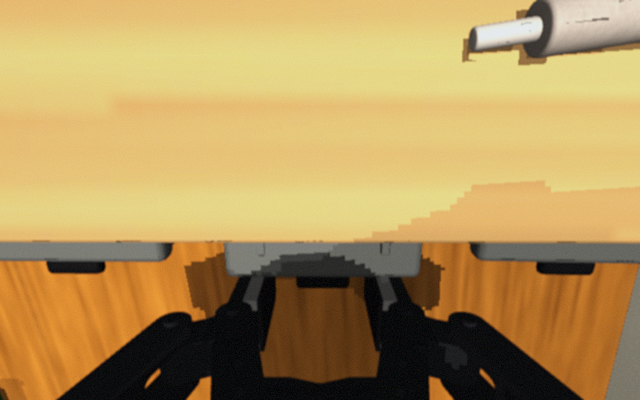

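The box's front edge is at v≈275 and the neighbours' at v≈260, so 6–8 mm remain and it is still square. I creep forward and watch the force.

```bash
python3 -m inch '[{"slide":[0.001,0,0],"yaw":0},{"slide":[0.002,0,0],"yaw":0},{"slide":[0.003,0,0],"yaw":0},{"slide":[0.004,0,0],"yaw":0},{"slide":[0.005,0,0],"yaw":0},{"slide":[0.005,0,0],"yaw":0}]'
python3 - <<'E'
from d import *
c=snap('wrist','w5');g=cv2.cvtColor(c['frame'],cv2.COLOR_RGB2GRAY).astype(int)
for u in(130,235,410,510): print(u,g[236:290:2,u].tolist())
E
```

```text
clock: 10.07
position: [0.5741, -0.1273, 0.0245]
ee_rot: [1.0, -0.031, -0.0, 0.0]
ft_force: [-4.1, 0.8, 3.8]
grip_width: 0.489
grasp_force: 2.0
130 [200, 199, 195, 195, 194, 190, 192, 191, 151, 127, 121, 119, 121, 122, 123, 122, 94, 93, 127, 132, 126, 130, 131, 130, 129, 131, 133]
235 [205, 202, 200, 199, 198, 197, 197, 197, 179, 137, 125, 126, 122, 125, 123, 121, 121, 123, 122, 97, 68, 64, 66, 65, 45, 33, 21]
410 [184, 180, 183, 180, 178, 177, 173, 175, 158, 117, 97, 104, 103, 103, 101, 102, 102, 99, 98, 88, 67, 49, 43, 48, 45, 48, 43]
510 [186, 179, 181, 178, 177, 178, 176, 173, 160, 116, 101, 96, 101, 101, 97, 100, 86, 91, 117, 120, 119, 116, 119, 120, 121, 121, 121]
```

```bash
python3 -m inch '[{"slide":[0.001,0,0],"yaw":0},{"slide":[0.002,0,0],"yaw":0},{"slide":[0.003,0,0],"yaw":0},{"slide":[0.003,0,0],"yaw":0},{"slide":[0.003,0,0],"yaw":0}]'
python3 - <<'E'
from d import *
c=snap('wrist','w6');g=cv2.cvtColor(c['frame'],cv2.COLOR_RGB2GRAY).astype(int)
for u in(130,235,410,510): print(u,g[260:290:2,u].tolist())
E
```

```text
clock: 10.53
position: [0.5773, -0.1272, 0.0244]
ee_rot: [1.0, -0.031, 0.0, 0.0]
ft_force: [-3.3, 0.4, 2.8]
grip_width: 0.49
grasp_force: 1.7
130 [173, 121, 118, 119, 117, 123, 120, 117, 100, 108, 122, 124, 125, 126, 131]
235 [185, 151, 121, 120, 122, 123, 116, 87, 70, 61, 61, 57, 46, 31, 19]
410 [164, 136, 98, 99, 98, 98, 99, 88, 65, 44, 45, 45, 43, 42, 47]
510 [168, 138, 101, 97, 96, 102, 98, 91, 67, 99, 115, 119, 119, 116, 117]
```

Front edges are now level with the neighbours', and the force is still only sliding friction. I push a touch further to feel the stop.

```bash
python3 -m inch '[{"slide":[0.001,0,0],"yaw":0},{"slide":[0.002,0,0],"yaw":0},{"slide":[0.002,0,0],"yaw":0},{"slide":[0.002,0,0],"yaw":0}]'
```

```text
clock: 10.92
position: [0.5786, -0.1271, 0.0242]
ee_rot: [1.0, -0.031, -0.001, 0.0]
ft_force: [-6.7, 0.1, 5.4]
grip_width: 0.49
grasp_force: 3.5
```

The force doubled and the tool lags the command, so the box is at the stop. I back off along the riser axis, lift, and check.

```bash
python3 -m inch '[{"slide":[-0.004,0,0],"yaw":0},{"slide":[-0.012,0.001,0],"yaw":0},{"slide":[-0.022,0.001,0],"yaw":0},{"slide":[-0.035,0.002,0],"yaw":0},{"slide":[-0.048,0.003,0],"yaw":0},{"slide":[-0.06,0.004,0],"yaw":0},{"slide":[-0.06,0.004,0.02],"yaw":0},{"slide":[-0.06,0.004,0.05],"yaw":0},{"slide":[-0.06,0.004,0.08],"yaw":0},{"slide":[-0.06,0.004,0.08],"yaw":0},{"slide":[-0.06,0.004,0.08],"yaw":0},{"slide":[-0.06,0.004,0.08],"yaw":0}]'
python3 - <<'E'
from h import *
snap('wrist','w7')
E
```

```text
clock: 11.92
position: [0.5189, -0.1231, 0.104]
ee_rot: [1.0, -0.031, 0.0, 0.0]
ft_force: [0.1, -0.4, 0.1]
grip_width: 0.49
grasp_force: 0.0
```

View pics/w7.png

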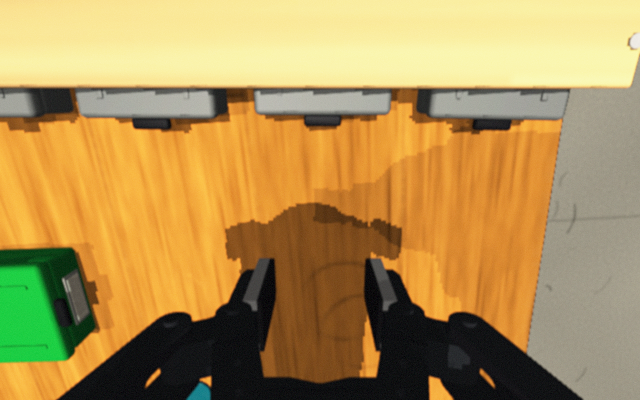

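The box (front edge at v≈112, u 255–391) is home and square. Its neighbours' fronts at v≈117 stand about 2–3 mm out, within their tolerance, and both gaps are open.

```bash
python3 -c "from workcell import *;print(hand_in())"
```

```text
the job is handed in; nothing more can be done
None
```

The parts box is in the free place under the riser, square and home against the stop, with no contact seen with the stored boxes, bottle or tape; I handed the job in at about 12 s, and hand-in returned no verdict.

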